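# Open the drop-front demo shelf onto its pull-out supports

### The arm

A 6-joint arm with a two-finger parallel gripper is mounted at the origin on the work surface. World frame = base frame: x ahead of the robot, y to its left, z up, the work surface at z = 0. Lengths are in m, angles in rad, forces in N, time in s.
With the tool pointing down it reaches from about 0.275 to 0.85 m from the base axis. Payload 5.2 kg.
Tool frame: the origin (TCP) lies between the finger pads; the fingertips stand 11 mm ahead of it and the grasp point (between the pads) lies 8 mm behind it; z points along the fingers, y is the line along which they close (so a half turn about z gives the same grasp; the last joint's range is limited). The gripper opens to 85 mm and grips with 20 to 120 N. Pads are 22 mm wide; open, the fingers measure 114 mm over their backs; the gripper's body (76 mm by 85 mm) begins 54 mm behind the grasp point. The pads swing forward as they close: fully open they stand 13 mm farther back than shut.
Start: joints at [1.091, 0.259, 1.535, -0, 1.348, -0.203], TCP at [0.15, 0.529, 0.207] pointing down, gripper open.
Joint ranges: [-3.14, 3.14], [-0.91, 2.08], [0.19, 2.58], [-1.22, 4.36], [0.22, 2.71], [-3.12, 3.12]. Speed limits (rad/s): [2.57, 2.57, 3.14, 3.14, 3.14, 3.14].

### API

Orientations are given as a rotation vector (axis times angle).
In Python, from cell import goto, move_l, set_joints, open_jaws, clamp, wait, inverse_kinematics, snapshot, PlanningError, hand_in, trace, landmark_of, read_time, read_joints, read_qd, read_joint_torque, read_ee_pos, read_tcp_rot, read_contact_force, read_moment, read_grip_width, read_grip_force gives the robot as it stands. Calls block until the motion is done:
- goto(position, orientation): joint-space move of the TCP to a pose.
- move_l(position, orientation=None, vel=0.15, f_stop=None): straight line of the TCP; orientation=None keeps the orientation; vel is the mean speed in m/s. With f_stop (N) it stops when the force on the tool has changed by that much, and returns True; else False.
- set_joints(angles): joint-space move.
- open_jaws() and clamp(squeeze=None): open the fingers fully, or close them until they stop; squeeze is the grip in N (None keeps the last).
- wait(seconds).
- inverse_kinematics(position, orientation): joint angles nearest the present ones, or None.
- snapshot(name): name is "scene" or "top"; returns a dict with "img" (384x512x3 uint8, blue, green, red), "intrinsics" (3x3 intrinsics, pixels), "rvec" (rotation vector, rad) and "tvec" (3), from world to camera coordinates, as OpenCV has them. Camera axes: x right, y down, z forward; pixel columns grow to the right and rows downward; lengths in m; the calibration is good to about 2 mm. A picture is of the moment at which its call begins. There is no depth.
A pose or a line that the arm cannot do raises PlanningError and nothing moves.
- hand_in(): hands the job in; it is judged then, once.
Trained networks look in a picture, given as the dict that the camera call returned (one of the last four; its "shot" number tells which), for a name from the list of things; names that differ only in an ending like _2 or _b are one class to them, and where a whole thing is asked for, a point or a joint stands for the part that bears it (a point fixed in the world has none). Each returns a list of dicts, best first, with "p" (0 to 1); they miss things now and then, are a little off and sometimes report something else, mostly with a low value. They report only what shows in the picture. A call takes as long as a camera call.
- trace(target, picture): "pixels" (384x512 bool, what is visible of it) and "location" ([column, row] in pixels, amid what is visible of it).
- landmark_of(target, picture): "location" ([column, row] in pixels: a listed point, or the origin of a listed thing).
Readings, each from a call of its own:
- read_time(): time.
- read_joints(): joint angles.
- read_qd(): joint speeds.
- read_joint_torque(): joint torques, N m.
- read_ee_pos(): TCP position.
- read_tcp_rot(): TCP orientation.
- read_contact_force(): force on the tool from outside, world axes, zero at the start.
- read_moment(): the same for the moment, N m.
- read_grip_width(): finger opening in m.
- read_grip_force(): force on a finger pad.
Only numpy, scipy, OpenCV 4.12 (cv2) and the standard library are available. Lean on these libraries where they do the work, as an engineer would, in place of code of your own. Each camera call takes 0.05 s, during which the arm holds its last target. There are 200 camera calls.

### The job

Open up the fold-down shelf of the demo cabinet: first pull both slide-out supports fully out to their stops while the flap stays up, then bring the flap down by its loop handle until it lies level on both supports. Lower it gently in hand all the way, without letting it drop, and leave the goods around and on the cabinet where they are.

Things in the scene. Friction and masses are not known exactly. Their poses are not given: they have to be found in the camera images.
- flap_hinge (a point): On the fixed cabinet (260 wide, 180 deep, 240 mm high, on the table): middle of the flap's hinge line, 100 mm above the table, in the plane of its front. x points level from the front into the cabinet, y along the hinge line to the cabinet's left (left and right as seen by someone facing its front), z up. The front faces roughly to the robot's right (world -y).
- flap (a joint): Angle of the drop-front flap (rad): 0 upright and shut, 1.57 level, turned out to the front. Wooden panel 250 wide, 140 tall, 12 mm thick, about 0.4 kg, hinged along its lower outer edge. The stiff hinge (0.1 N m) holds it up to about 0.25 rad; further over it falls if let go. Only the drawn-out supports stop it at level; without them it swings down to 2.4.
- flap_bar (a point): Middle of the flap's steel loop handle: a round bar 12 mm thick, 110 mm long, parallel to the hinge, on two legs in the panel's plane, 46 mm beyond its free edge (40 mm clear). It lies 186 mm from the hinge line along the panel and 6 mm to the inside of it (mid thickness). 286 mm above the table (46 mm above the cabinet's roof) when shut, 106 mm when level. Turns with the flap.
- support_left (a joint): How far the left slide-out support is drawn out (m): 0 = fully in, 0.100 = fully out at its stop; slides towards the cabinet's front (along -x of flap_hinge), with 3 N of friction, and stays where it is left.
- support_left_neck (a point): Middle of the round steel neck (14 mm thick, 36 long) at the front of the left support, 83 mm above the table, 80 mm left of the cabinet's middle, 63 mm before its front when fully in and 163 when fully out. Before the neck: a round head 32 mm across, 14 thick. Behind it: the aluminium bar, 24 wide, 30 high, top 98 mm above the table. Axes as flap_hinge.
- support_right (a joint): As support_left, for the right slide-out support.
- support_right_neck (a point): As support_left_neck, for the right support, 80 mm right of the cabinet's middle.
- disc_stack: Bystander: stack of black grinding discs, 114 mm across and 26 mm high, lying on the table in front of the cabinet between the two supports, below where the flap comes down (it clears it); origin at its underside.
- tool_case: Bystander: green moulded tool case with a black carrying handle, 200 x 150 x 55 mm, on the table; origin at its underside.
- oil_bottle: Bystander: amber bottle, 56 mm across and 150 mm high, standing beside the cabinet's right side; origin at its underside.
- hammer: Bystander: hammer lying on the table, about 300 mm long; origin at its underside.
- wrench: Bystander: spanner lying on the table, about 180 mm long; origin at its underside.
- parts_bin: Bystander: small open red bin, 110 x 80 x 55 mm, beside the cabinet's left side; origin at its underside.
- bit_box: Bystander: flat black box, 50 x 100 x 35 mm, lying on the cabinet's roof about 100 mm behind the flap; origin at its underside.

How it is judged:
By the outcome, as a careful person would: the job done as asked, in the order asked, and still so for the second after the job is handed in, with the robot touching nothing.
It also fails if it takes over 64 s, if anything falls off the work surface, if the arm or the gripper's body presses on something with over 40 N, if the wrist force passes 120 N, or if a joint passes its speed limit or range.

## Working session

There is one attempt and no reset: what is moved stays moved. The work goes in short steps, each a Python script; the robot and the scene stay as the last script left them, time stands still between calls to the robot, and variables do not carry over. Pictures are saved under pics/ and viewed, at most 10 in all, crops included, and the job is handed in when it is done.

```bash
mkdir -p pics; ls; cat > h.py <<'E'
import numpy as np, cv2
from cell import *
def P(s):
    R=cv2.Rodrigues(np.array(s["rvec"],float))[0]; return np.array(s["intrinsics"],float),R,np.array(s["tvec"],float).reshape(3)
def ray(s,uv):
    K,R,t=P(s); d=R.T@np.linalg.inv(K)@np.array([uv[0],uv[1],1.]); return -R.T@t,d/np.linalg.norm(d)
def at_z(s,uv,z):
    o,d=ray(s,uv); return o+d*(z-o[2])/d[2]
def proj(s,X):
    K,R,t=P(s); c=R@np.asarray(X,float)+t; p=K@c; return p[:2]/p[2]
E
python3 - <<'E'
from h import *
out=[]
for n in("scene","top"):
    s=snapshot(n); out.append(s["img"]); print(n,ray(s,(256,192)))
    for t,z in(("flap_hinge",.1),("flap_bar",.286),("support_left_neck",.083),("support_right_neck",.083),("disc_stack",0),("oil_bottle",0),("parts_bin",0),("bit_box",.24),("tool_case",0),("hammer",0),("wrench",0)):
        for d in landmark_of(t,s)[:2]: print(t,round(d["p"],2),np.round(d["location"],1),np.round(at_z(s,d["location"],z),3))
    cv2.imwrite(f"pics/{n}0.png",cv2.resize(s["img"],(800,600)))
E
```

```text
pics
scene (array([0.84323784, 0.12344724, 1.30530554]), array([-0.24634824, -0.1795806 , -0.95239874]))
flap_hinge 0.81 [296.3 235.6] [0.573 0.071 0.1  ]
flap_bar 0.79 [296.8 219.9] [0.58  0.058 0.286]
support_left_neck 0.71 [292.2 204.1] [0.495 0.006 0.083]
support_right_neck 0.48 [256.7 241.2] [ 0.651 -0.017  0.083]
support_right_neck 0.23 [246.3 127.9] [ 0.367 -0.259  0.083]
disc_stack 0.96 [268.  219.9] [ 0.56  -0.036  0.   ]
oil_bottle 0.85 [259.  304.1] [0.791 0.091 0.   ]
oil_bottle 0.21 [355.5 215.4] [0.384 0.186 0.   ]
parts_bin 0.78 [356.2 217.4] [0.389 0.191 0.   ]
bit_box 0.89 [333.9 267.8] [0.618 0.201 0.24 ]
bit_box 0.7 [247.6 128.6] [ 0.428 -0.206  0.24 ]
tool_case 0.95 [178.  191.1] [ 0.651 -0.334  0.   ]
hammer 0.85 [245.5 129.1] [ 0.34  -0.285  0.   ]
hammer 0.32 [174.7 188.6] [ 0.651 -0.348  0.   ]
wrench 0.82 [205.4 101.5] [ 0.335 -0.463  0.   ]
wrench 0.23 [247.6 125. ] [ 0.324 -0.288  0.   ]
top (array([ 0.48071808, -0.04659411,  1.14828312]), array([ 0.05376203, -0.01521567, -0.99843784]))
flap_hinge 0.88 [212.4 178.8] [0.573 0.068 0.1  ]
flap_bar 0.59 [210.7 172.9] [0.571 0.052 0.286]
support_left_neck 0.7 [379.9 259.6] [ 0.346 -0.438  0.083]
support_left_neck 0.47 [234.4 205.2] [0.497 0.001 0.083]
support_right_neck 0.69 [239.9 151.7] [ 0.659 -0.011  0.083]
disc_stack 0.59 [248.3 182.5] [ 0.573 -0.038  0.   ]
oil_bottle 0.68 [213.4 116.5] [0.787 0.082 0.   ]
oil_bottle 0.31 [240.  157.5] [ 0.654 -0.009  0.   ]
parts_bin 0.92 [175.8 240.5] [0.38 0.19 0.  ]
bit_box 0.77 [154.9 163.7] [0.596 0.202 0.24 ]
tool_case 0.86 [345.1 160.4] [ 0.654 -0.353  0.   ]
hammer 0.91 [322.6 257.8] [ 0.336 -0.284  0.   ]
wrench 0.9 [379.1 259.4] [ 0.336 -0.466  0.   ]
```

View pics/scene0.png

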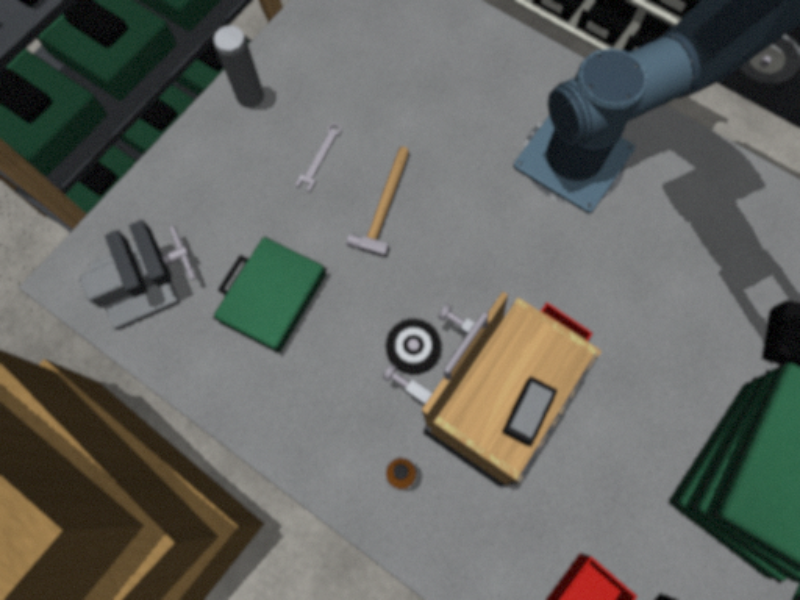

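View pics/top0.png

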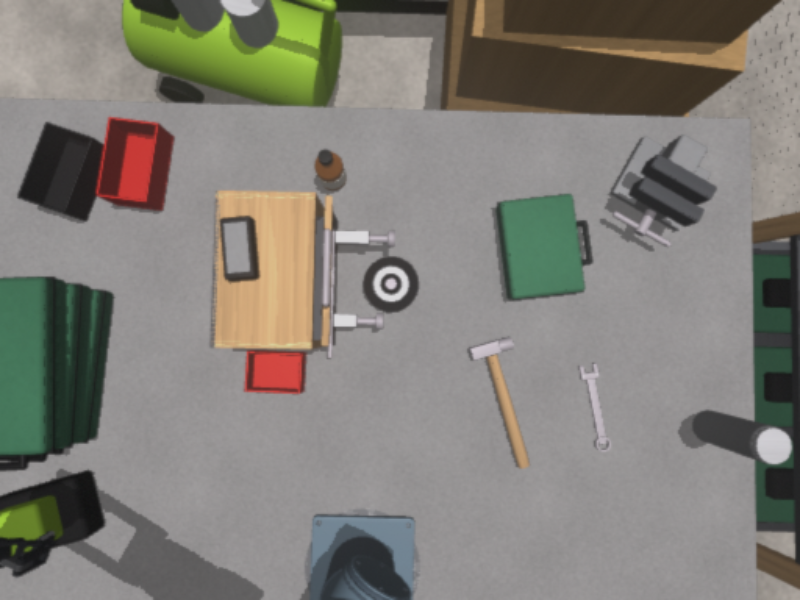

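Both views show the cabinet with its front facing -y, the flap up, and the supports roughly in. In the 800x600 top picture the left neck is near (375,320) and the right near (385,238). The disc stack lies between them. Next I fit the cabinet pose to the flap silhouettes.

```bash
cat > m.py <<'E'
from h import *
from scipy.optimize import minimize
def fr(q):
    c,s=np.cos(q[2]),np.sin(q[2]); yh=np.array([-c,s,0]); xh=np.array([s,c,0]); return np.array([q[0],q[1],.1]),xh,yh
def W(q,p): o,x,y=fr(q); return o+x*p[0]+y*p[1]+np.array([0,0,1])*p[2]
def box(a,b): return [(x,y,z) for x in(a[0],b[0]) for y in(a[1],b[1]) for z in(a[2],b[2])]
B=[box((0,-.125,0),(.012,.125,.14)),box((0,-.055,.18),(.012,.055,.192)),box((0,-.055,.14),(.012,-.043,.19)),box((0,.043,.14),(.012,.055,.19))]
S=4
def mask(s,q):
    m=np.zeros((384*S,512*S),np.uint8)
    for b in B:
        h=cv2.convexHull(np.array([proj(s,W(q,p))*S+S/2 for p in b],np.float32)); cv2.fillConvexPoly(m,h.astype(int),1)
    return cv2.resize(m.astype(np.float32),(512,384),interpolation=cv2.INTER_AREA)
E
python3 - <<'E'
from m import *
sh={n:snapshot(n) for n in("scene","top")}
T={n:trace("flap",s)[0]["pixels"].astype(np.float32) for n,s in sh.items()}
def cost(q,ns=("scene","top")): return sum(1-np.minimum(mask(sh[n],q),T[n]).sum()/np.maximum(mask(sh[n],q),T[n]).sum() for n in ns)
for ns in(("scene","top"),("top",),("scene",)):
    r=min((minimize(cost,(.573,.07,a),args=(ns,),method="Nelder-Mead",options=dict(initial_simplex=np.array([(.573,.07,a),(.583,.07,a),(.573,.08,a),(.573,.07,a+.05)]),maxiter=120)) for a in(0.,.08)),key=lambda r:r.fun)
    print(ns,r.x.round(4),r.fun)
    if len(ns)==2:q=r.x
for n,s in sh.items():
    o,x,y=fr(q)
    for t in("support_left_neck","support_right_neck"):
        for d in landmark_of(t,s)[:2]:
            v=at_z(s,d["location"],.083)-o; print(n,t,d["p"],(v@x).round(4),(v@y).round(4))
    im=cv2.resize(s["img"],None,fx=6,fy=6,interpolation=cv2.INTER_CUBIC)
    P6=lambda p:tuple(int(v) for v in proj(s,W(q,p))*6+2.5)
    for b in(B[0],B[1]):
        for i in range(8):
            for j in range(i):
                if sum(np.array(b[i])!=np.array(b[j]))==1: cv2.line(im,P6(b[i]),P6(b[j]),(0,0,255),1)
    rf=[(.012,-.13,.14),(.18,-.13,.14),(.18,.13,.14),(.012,.13,.14)]
    for i in range(4): cv2.line(im,P6(rf[i]),P6(rf[i-1]),(255,0,0),1)
    for yy in(.08,-.08): cv2.circle(im,P6((-.063,yy,-.017)),5,(0,255,0),-1)
    c=np.array(P6((.02,0,.05))); cv2.imwrite(f"pics/{n}1.png",im[c[1]-300:c[1]+300,c[0]-400:c[0]+400])
np.save("q.npy",q)
E
```

```text
('scene', 'top') [ 0.5769  0.0597 -0.0087] 0.8886280655860901
('top',) [ 0.5759  0.057  -0.0119] 0.5123193264007568
('scene',) [ 5.75e-01  5.84e-02 -4.00e-04] 0.3497547507286072
scene support_right_neck 0.62 -0.0785 -0.0798
scene support_right_neck 0.3 -0.0149 0.0565
top support_left_neck 0.74 -0.0573 0.0781
top support_right_neck 0.68 -0.0718 -0.0716
```

View pics/scene1.png

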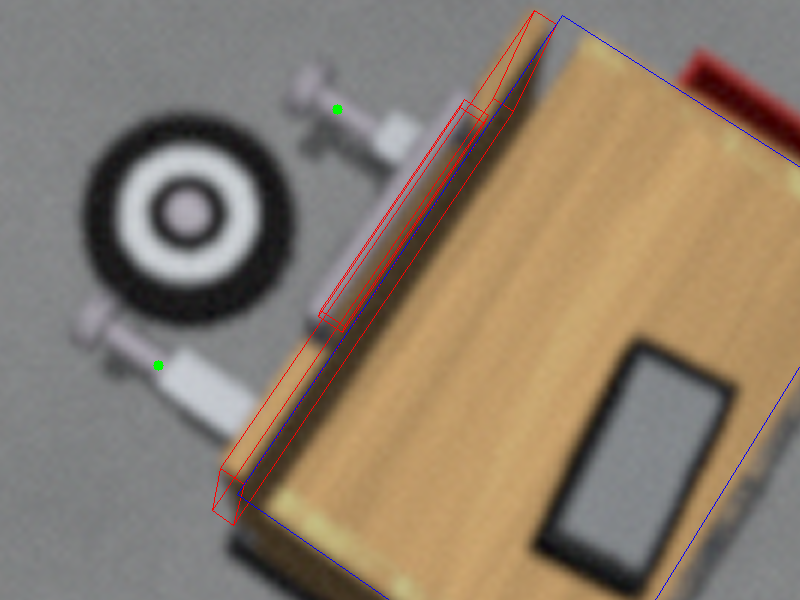

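View pics/top1.png

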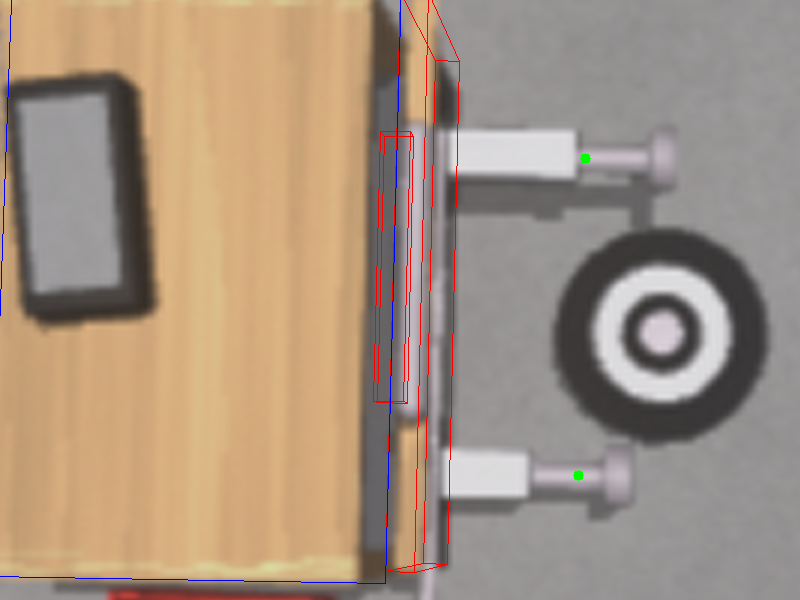

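The flap is already tilted slightly open: there is a gap between it and the roof. The right support is also drawn out further than the left. I'll refit with the flap angle free.

```bash
cat >> m.py <<'E'
def F(q,p):
    a=q[3]; return W(q,(p[0]*np.cos(a)-p[2]*np.sin(a),p[1],p[2]*np.cos(a)+p[0]*np.sin(a)))
ROOF=[(.0,-.13,.14),(.18,-.13,.14),(.18,.13,.14),(.0,.13,.14)]
def mask(s,q):
    m=np.zeros((384*S,512*S),np.uint8)
    for b in B:
        h=cv2.convexHull(np.array([proj(s,F(q,p))*S+S/2 for p in b],np.float32)); cv2.fillConvexPoly(m,h.astype(int),1)
    return cv2.resize(m.astype(np.float32),(512,384),interpolation=cv2.INTER_AREA)
def fit(sh,q0,ns=("scene","top"),fix=False):
    T={n:trace("flap",sh[n])[0]["pixels"].astype(np.float32) for n in ns}
    def c(q):
        return sum(1-np.minimum(M:=mask(sh[n],q),T[n]).sum()/np.maximum(M,T[n]).sum() for n in ns)
    q0=np.array(q0,float); best=None
    for a in(.05,.15,.25):
        z=q0.copy(); z[3]=a; r=minimize(c,z,method="Nelder-Mead",options=dict(initial_simplex=np.vstack([z]+[z+d for d in np.diag([.01,.01,.05,.08])]),maxiter=250))
        if best is None or r.fun<best.fun: best=r
    return best.x,best.fun
def overlay(s,q,name,F6=6):
    im=cv2.resize(s["img"],None,fx=F6,fy=F6,interpolation=cv2.INTER_CUBIC)
    I=lambda X:tuple(int(v) for v in proj(s,X)*F6+F6/2-.5)
    for b in(B[0],B[1]):
        for i in range(8):
            for j in range(i):
                if sum(np.array(b[i])!=np.array(b[j]))==1: cv2.line(im,I(F(q,b[i])),I(F(q,b[j])),(0,0,255),1)
    for i in range(4): cv2.line(im,I(W(q,ROOF[i])),I(W(q,ROOF[i-1])),(255,0,0),1)
    for yy in(.08,-.08): cv2.line(im,I(W(q,(-.0,yy,-.017))),I(W(q,(-.063,yy,-.017))),(0,255,0),1)
    c=np.array(I(W(q,(.02,0,.05)))); return im[c[1]-300:c[1]+300,c[0]-200:c[0]+200] if 0 else im[max(0,c[1]-300):c[1]+300,max(0,c[0]-200):c[0]+200]
E
python3 - <<'E'
from m import *
sh={n:snapshot(n) for n in("scene","top")}
q,f=fit(sh,(.573,.07,.03,.1)); print(q.round(4),f); np.save("q.npy",q)
cv2.imwrite("pics/both2.png",np.hstack([overlay(s,q,n) for n,s in sh.items()]))
o,x,y=fr(q)
for n,s in sh.items():
    for t in("support_left_neck","support_right_neck"):
        for d in landmark_of(t,s)[:2]:
            v=at_z(s,d["location"],.083)-o; print(n,t,round(d["p"],2),(v@x).round(4),(v@y).round(4))
# reachability
from scipy.spatial.transform import Rotation as Ro
for tilt in(0,.5,.8):
  for sg in(1,-1):
    z=x*np.sin(tilt)-np.array([0,0,np.cos(tilt)])
    for nm,xx in(("bar",sg*y),("neck",sg*np.cross(y,z))):
        R=np.column_stack([xx,np.cross(z,xx),z]); rv=Ro.from_matrix(R).as_rotvec()
        pts=[F([*q[:3],a],(.006,0,.186)) for a in(.1,.8,1.57)] if nm=="bar" else [W(q,(-d,l,-.017)) for d in(.063,.163) for l in(.08,-.08)]
        for p in pts:
            j=inverse_kinematics(p+.008*z,rv); print(nm,tilt,sg,p.round(3),None if j is None else np.round(j,2))
E
```

```text
[ 0.5746  0.0706 -0.0086  0.1058] 0.2877379059791565
scene support_left_neck 0.52 -0.0624 0.0747
scene support_right_neck 0.67 -0.0845 -0.0817
scene support_right_neck 0.31 -0.3259 0.2039
top support_left_neck 0.59 -0.0653 0.0828
top support_left_neck 0.33 0.0042 -0.1946
top support_right_neck 0.5 -0.0804 -0.0805
bar 0 1 [0.575 0.058 0.286] [-0.09  0.27  1.34 -0.    1.52 -1.67]
bar 0 1 [ 0.576 -0.059  0.234] [-0.29  0.3   1.43 -0.    1.41 -1.87]
bar 0 1 [ 0.576 -0.115  0.106] [-0.39  0.42  1.59 -0.    1.14 -1.97]
neck 0 1 [0.495 0.007 0.083] [-0.21  0.3   1.84 -0.    1.    2.92]
neck 0 1 [0.655 0.008 0.083] [-0.16  0.55  1.43 -0.    1.16  2.98]
neck 0 1 [ 0.496 -0.093  0.083] [-0.41  0.31  1.82 -0.    1.01  2.73]
neck 0 1 [ 0.656 -0.092  0.083] [-0.31  0.56  1.41 -0.    1.17  2.83]
bar 0 -1 [0.575 0.058 0.286] [-0.09  0.27  1.34 -0.    1.52  1.47]
bar 0 -1 [ 0.576 -0.059  0.234] [-0.29  0.3   1.43 -0.    1.41  1.27]
bar 0 -1 [ 0.576 -0.115  0.106] [-0.39  0.42  1.59 -0.    1.14  1.17]
neck 0 -1 [0.495 0.007 0.083] [-0.21  0.3   1.84 -0.    1.   -0.22]
neck 0 -1 [0.655 0.008 0.083] [-
[... 1459 characters left out ...]
[0.655 0.008 0.083] [-0.53  0.75  1.37  0.66  1.53  2.4 ]
neck 0.8 1 [ 0.496 -0.093  0.083] [-0.81  0.62  1.63  0.52  1.54  2.13]
neck 0.8 1 [ 0.656 -0.092  0.083] [-0.65  0.81  1.23  0.61  1.64  2.36]
bar 0.8 -1 [0.575 0.058 0.286] [-0.53  0.4   1.44  0.68  1.74  1.  ]
bar 0.8 -1 [ 0.576 -0.059  0.234] [-0.68  0.53  1.37  0.6   1.78  0.85]
bar 0.8 -1 [ 0.576 -0.115  0.106] [-0.74  0.7   1.39  0.55  1.65  0.69]
neck 0.8 -1 [0.495 0.007 0.083] [-0.68  0.55  1.77  0.59  1.43 -0.96]
neck 0.8 -1 [0.655 0.008 0.083] [-0.53  0.75  1.37  0.66  1.53 -0.75]
neck 0.8 -1 [ 0.496 -0.093  0.083] [-0.81  0.62  1.63  0.52  1.54 -1.01]
neck 0.8 -1 [ 0.656 -0.092  0.083] [-0.65  0.81  1.23  0.61  1.64 -0.78]
```

View pics/both2.png

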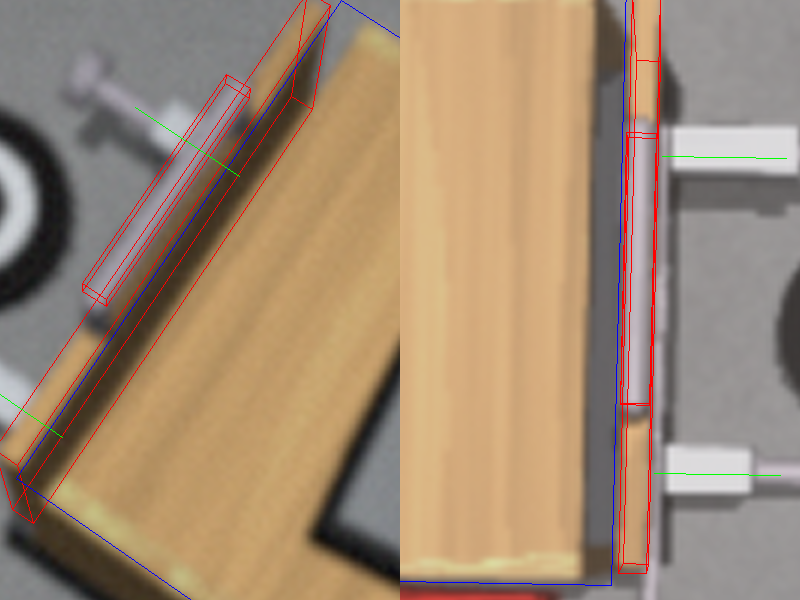

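The refit matches both pictures: flap about 0.1 rad open, left neck about 64 mm and right about 83 mm before the front. I'll start with the supports, using the tool leaned 0.2 rad outward to clear the tilted flap.

```bash
cat >> m.py <<'E'
from scipy.spatial.transform import Rotation as Ro
def ori(q,tilt,kind,sg=-1):
    o,x,y=fr(q); z=x*np.sin(tilt)-np.array([0,0,np.cos(tilt)]); xx=sg*(y if kind=="bar" else np.cross(y,z))
    return z,Ro.from_matrix(np.column_stack([xx,np.cross(z,xx),z])).as_rotvec()
E
cat > a.py <<'E'
from m import *
q=np.load("q.npy"); o,x,y=fr(q)
z,rv=ori(q,.2,"neck")
def pull(d,l):
    p=W(q,(-d-.001,l,-.013))+.008*z
    (goto if l>0 else move_l)(p-.1*z,rv) if l>0 else move_l(p-.1*z,rv,vel=.25)
    move_l(p,vel=.15,f_stop=12); print("at",read_ee_pos()-p,read_time())
    clamp(40); w=read_grip_width(); print("width",w)
    if not .010<w<.018: return print("BAD GRIP")
    p0=np.array(read_ee_pos()); hit=move_l(p0-(.163-d+.018)*x,vel=.06,f_stop=15)
    v=np.array(read_ee_pos())-p0; print("hit",hit,"pulled",v@x,"expected",-(.163-d),read_contact_force(),read_grip_width(),read_time())
    move_l(p0+v+.0015*x,vel=.03) if hit and 0 else None
    open_jaws(); move_l(np.array(read_ee_pos())-.1*z,vel=.25); return True
E
python3 - <<'E'
from a import *
p=np.array(read_ee_pos()); move_l(p+[0,0,.22],vel=.3)
goto(W(q,(-.16,.08,.28)),rv); print(read_time())
pull(.064,.08)
s=snapshot("top"); cv2.imwrite("pics/t3.png",cv2.resize(s["img"][60:300,120:400],(700,600),interpolation=cv2.INTER_CUBIC))
E
```

```text
5.425
at [ 0.00108322 -0.00064485  0.00101127] 7.1167
width -0.0004463277705780905
BAD GRIP
```

View pics/t3.png

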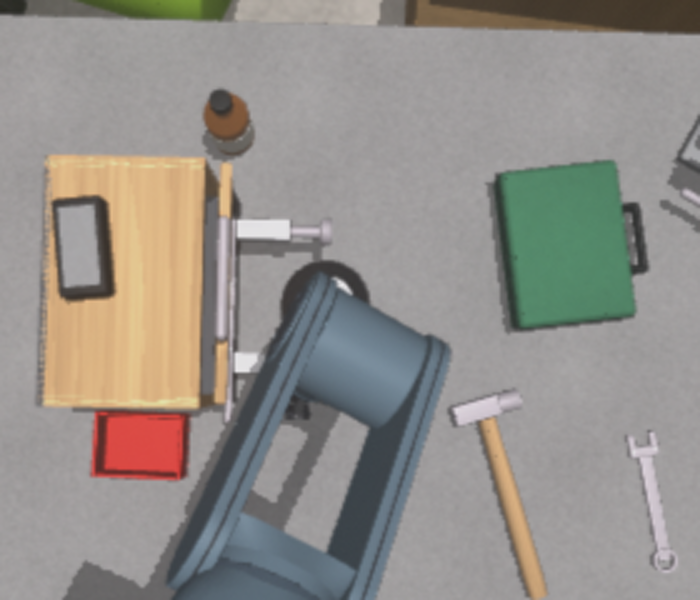

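```bash
python3 - <<'E'
from m import *
q=np.load("q.npy");s=snapshot("top");u=snapshot("scene")
e=np.array(read_ee_pos());R=Ro.from_rotvec(read_tcp_rot()).as_matrix();print(e,R.round(2).tolist(),read_contact_force(),read_joints())
print("tcp px",proj(s,e),"neck px",proj(s,W(q,(-.064,.08,-.017))),W(q,(-.064,.08,-.017)), at_z(s,(240,223),.1))
c=proj(u,e).astype(int);print(c)
im=u["img"][c[1]-50:c[1]+50,c[0]-60:c[0]+73];cv2.imwrite("pics/s4.png",cv2.resize(im,(798,600),interpolation=cv2.INTER_CUBIC))
E
```

```text
[0.49509283 0.00649133 0.07910346] [[-0.01, 1.0, -0.0], [0.98, 0.01, 0.2], [0.2, -0.0, -0.98]] [-0.58615547  0.91633238 -0.10247718] [-0.36103866  0.30829741  1.83293671  0.21130565  1.08297184 -0.47664486]
tcp px [232.63728107 205.69057639] neck px [232.77903479 205.66815901] [0.49511889 0.00587421 0.083     ] [ 0.44441739 -0.01774473  0.1       ]
[292 204]
```

View pics/s4.png

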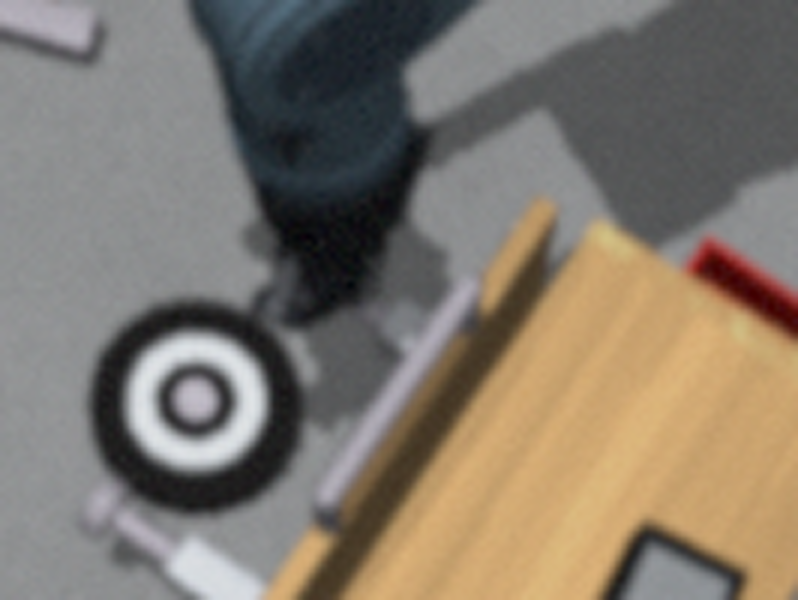

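```bash
python3 - <<'E'
from a import *
print(read_grip_width(),read_grip_force(),read_time())
open_jaws(); print(read_grip_width(),read_contact_force()); 
e=np.array(read_ee_pos()); move_l(e-.1*z,vel=.25); move_l(e-.1*z-.12*x,vel=.3)
print(read_time())
im=[]
for n in("scene","top"):
    s=snapshot(n)
    for d in landmark_of("support_left_neck",s)[:2]:
        v=at_z(s,d["location"],.083)-o; print(n,round(d["p"],2),(v@x).round(4),(v@y).round(4))
    c=proj(s,W(q,(-.064,.08,-.017))).astype(int); b=cv2.resize(s["img"][c[1]-30:c[1]+30,c[0]-40:c[0]+40],(400,300),interpolation=cv2.INTER_CUBIC)
    cv2.circle(b,tuple(int(k) for k in (proj(s,W(q,(-.064,.08,-.017)))-c+[40,30])*5+2),3,(0,255,0),-1); im.append(b)
cv2.imwrite("pics/n5.png",np.hstack(im))
E
```

```text
3.666739451321242e-05 0.0 8.0333
0.0854633594129941 [-1.02166744 -0.64867174 -0.0153393 ]
9.9167
scene 0.53 -0.0623 0.0824
top 0.78 -0.0654 0.072
```

View pics/n5.png

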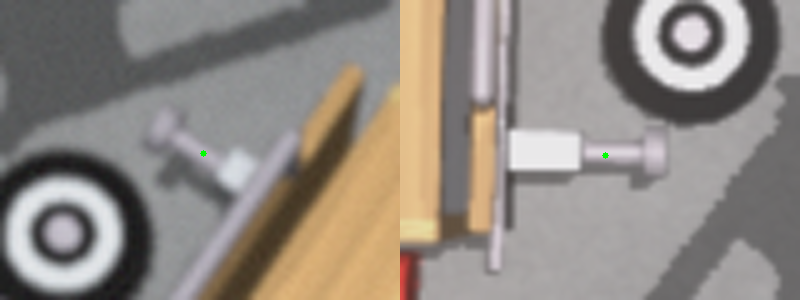

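The neck is where I aimed in both views, so the pads probably closed above it. I'll retry about 12 mm deeper.

```bash
python3 - <<'E'
from a import *
p=W(q,(-.066,.08,-.025))+.008*z
move_l(p-.1*z,rv,vel=.3); hit=move_l(p,vel=.15,f_stop=10); print(hit,np.array(read_ee_pos())-p,read_grip_width())
for i in range(1):
    clamp(40); wait(.2); print(read_grip_width(),read_grip_force(),read_contact_force(),read_time())
    im=[]
    for n in("scene","top"):
        s=snapshot(n); c=proj(s,p).astype(int); im.append(cv2.resize(s["img"][c[1]-30:c[1]+30,c[0]-40:c[0]+40],(400,300),interpolation=cv2.INTER_CUBIC))
    cv2.imwrite("pics/n6.png",np.hstack(im))
E
```

```text
False [ 0.00077836 -0.00077311  0.0005848 ] 0.08529577705256451
6.222609214111207e-05 0.7299826294183731 [0.14235994 0.9303359  1.76269139] 12.45
```

View pics/n6.png

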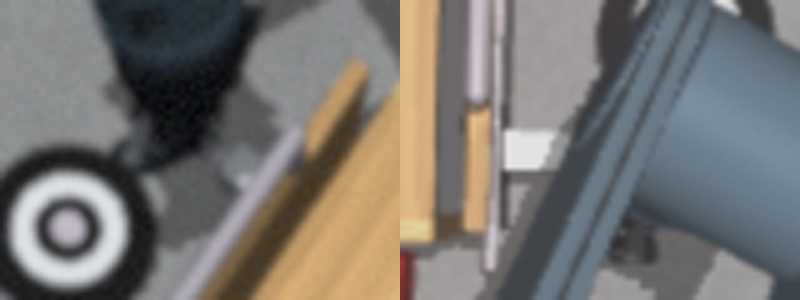

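```bash
python3 - <<'E'
from a import *
e=np.array(read_ee_pos())
def fl(v): v=np.array(v); return [round(float(k)*1000,1) for k in((v-o)@x,(v-o)@y,v[2])]
print("start",fl(e))
for d in(y,-y,-x,x):
    h=move_l(e+.022*d,vel=.08,f_stop=6); print(h,fl(read_ee_pos()),np.round(read_contact_force(),1)); move_l(e,vel=.15)
print(read_time())
E
```

```text
start [-64.4, 79.9, 67.2]
False [-64.5, 102.1, 67.2] [1.  0.3 0.2]
False [-64.3, 58.3, 67.0] [ 0.2  0.5 -0.8]
False [-87.8, 79.4, 67.2] [-0.8 -1.   0.5]
True [-58.5, 79.8, 67.1] [-0.1  2.2  3.8]
15.1833
```

```bash
python3 - <<'E'
from a import *
e=np.array(read_ee_pos())
def fl(v): v=np.array(v); return [round(float(k)*1000,1) for k in((v-o)@x,(v-o)@y,v[2])]
h=move_l(e+[0,0,.08],vel=.08,f_stop=6); print(h,fl(read_ee_pos()),np.round(read_contact_force(),1))
if not h:
    e=e-.004*x
    for dy in(0,.02,-.02):
        if dy: move_l(e+[0,0,.08]+dy*y,vel=.2)
        h=move_l(e+dy*y,vel=.08,f_stop=6); print("down",h,fl(read_ee_pos()),np.round(read_contact_force(),1)); move_l(np.array(read_ee_pos())*[1,1,0]+[0,0,e[2]+.08],vel=.2)
print(read_time())
a=snapshot("top"),snapshot("scene"); open_jaws(); b=snapshot("top"),snapshot("scene")
p=np.array(read_ee_pos()); print("tcp",fl(p))
for i,j in zip(a,b):
    d=cv2.absdiff(i["img"],j["img"]).max(2)>45; d=cv2.morphologyEx(d.astype(np.uint8),cv2.MORPH_OPEN,np.ones((2,2)))
    n,l,st,ce=cv2.connectedComponentsWithStats(d); print("proj",proj(i,p).round(1),[(st[k,:5].tolist(),ce[k].round(1).tolist()) for k in range(1,n) if st[k,4]>8])
cv2.imwrite("pics/dbg.png",b[1]["img"])
E
```

```text
False [-65.1, 80.3, 146.6] [0.3 1.2 0.4]
down True [-68.9, 80.6, 66.8] [-1.3  0.3  6.7]
down False [-69.4, 99.4, 67.6] [ 0.8 -0.1 -0.1]
down False [-69.4, 59.4, 67.6] [ 0.3  0.3 -1. ]
21.8917
tcp [-69.4, 59.4, 147.2]
proj [233.7 198.1] [([232, 222, 9, 6, 25], [236.2, 224.9])]
proj [288.5 202.7] [([297, 165, 8, 11, 53], [300.8, 169.6]), ([286, 192, 7, 12, 44], [288.6, 197.6]), ([266, 200, 4, 6, 16], [267.5, 202.2]), ([269, 211, 6, 4, 16], [271.5, 212.5])]
```

```bash
python3 - <<'E'
from a import *
z8,rv8=ori(q,.8,"neck")
p=W(q,(-.17,.0,.12)); goto(p,rv8); e=np.array(read_ee_pos()); R=Ro.from_rotvec(read_tcp_rot()).as_matrix(); print(e-p)
rows=[]
def panel():
    r=[]
    for n in("scene","top"):
        s=snapshot(n); c=proj(s,e).astype(int); b=cv2.resize(s["img"][c[1]-30:c[1]+30,c[0]-40:c[0]+40],(400,300),interpolation=cv2.INTER_CUBIC)
        for k,col in(((0,0,0),(0,255,0)),((0,0,.011),(0,0,255)),((0,.0425,.0),(255,255,0)),((0,-.0425,.0),(255,255,0)),((0,0,-.062),(255,0,255))):
            u=(proj(s,e+R@np.array(k))-c+[40,30])*5+2; cv2.circle(b,tuple(int(v) for v in u),2,col,-1)
        r.append(b)
    return np.hstack(r)
A=panel(); clamp(40); B_=panel(); print(read_time(),read_grip_width())
cv2.imwrite("pics/g7.png",np.vstack([A,B_]))
E
```

```text
[-5.05050029e-05 -1.70804904e-03 -1.02722859e-03]
24.4917 0.00013389362863239947
```

View pics/g7.png

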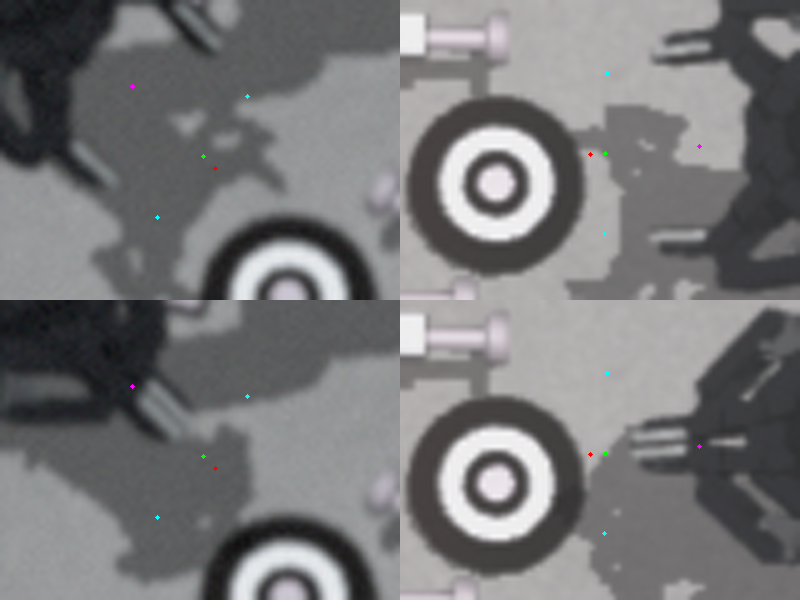

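The markers show that the real fingertips sit about 30 mm behind where the reported TCP puts them. In the top panel the closed tips are at (632,443), against a predicted (590,454). I'll triangulate the offset.

```bash
python3 - <<'E'
from a import *
from scipy.optimize import least_squares
e=np.array(read_ee_pos()); R=Ro.from_rotvec(read_tcp_rot()).as_matrix()
obs=[]
for n,u in(("scene",(180,137)),("top",(232,143))):
    s=snapshot(n); c=proj(s,e).astype(int); obs.append((s,(np.array(u)-2)/5-[40,30]+c))
r=least_squares(lambda X:np.concatenate([proj(s,X)-u for s,u in obs]),e)
print("tip world",r.x,"resid px",r.fun.round(2),"tool frame",R.T@(r.x-e), "expected [0,0,.011]")
E
```

```text
tip world [ 0.58015886 -0.11350155  0.23353049] resid px [-0.13 -0.03 -0.12  0.05] tool frame [-2.06939978e-05  4.02186499e-03 -1.95032900e-02] expected [0,0,.011]
```

Force and camera agree: the real grasp point is about 40 mm behind the reported TCP along the tool axis. I'll compensate for that.

```bash
cat > a.py <<'E'
from m import *
q=np.load("q.npy"); o,x,y=fr(q)
z,rv=ori(q,.2,"neck"); OFF=np.array([0,.003,-.040])
def tcp(g,rv): return np.asarray(g)-Ro.from_rotvec(rv).as_matrix()@OFF
def fl(v): v=np.array(v); return [round(float(k)*1000,1) for k in((v-o)@x,(v-o)@y,v[2])]
def pull(d,l):
    p=tcp(W(q,(-d-.001,l,-.015)),rv)
    goto(p-.075*z,rv)
    h=move_l(p,vel=.15,f_stop=10); print("at",h,fl(read_ee_pos()),read_time())
    clamp(40); w=read_grip_width(); f=np.round(read_contact_force(),1); print("width",w,f)
    if not .010<w<.018: print("BAD GRIP"); return False
    p0=np.array(read_ee_pos()); hit=move_l(p0-(.163-d+.018)*x,vel=.06,f_stop=15)
    v=np.array(read_ee_pos())-p0; print("hit",hit,"pulled",v@x,"expected",-(.163-d),np.round(read_contact_force(),1),read_grip_width(),read_time())
    open_jaws(); move_l(np.array(read_ee_pos())-.075*z,vel=.25); print(read_time()); return hit
E
python3 - <<'E'
from a import *
open_jaws()
pull(.066,.08) and pull(.083,-.08)
E
```

```text
at False [-60.2, 82.0, 45.9] 26.7417
width 0.012261674037785757 [ 7.7  1.4 -3.7]
hit True pulled -0.09157304637492002 expected -0.097 [1.8 3.2 2.3] 0.012875889523561232 28.8167
29.9667
at False [-76.9, -77.2, 46.6] 31.3417
width 0.012591821044566602 [ 8.2  1.  -2.9]
hit True pulled -0.0750744496524012 expected -0.08 [1.2 1.9 4.1] 0.01237051290091151 33.1917
34.3417
```

```bash
python3 - <<'E'
from a import *
goto(np.array(read_ee_pos())-.25*x+[0,0,.12],ori(q,.8,"bar")[1])
sh={n:snapshot(n) for n in("scene","top")}
for n,s in sh.items():
    for t in("support_left_neck","support_right_neck"):
        for d in landmark_of(t,s)[:2]: print(n,t,round(d["p"],2),fl(at_z(s,d["location"],.083)))
    d=landmark_of("flap_bar",s); print([(round(k["p"],2),fl(at_z(s,k["location"],.285))) for k in d[:1]])
Q,f=fit(sh,q); print(Q.round(4),f); np.save("q2.npy",Q)
print(read_time())
for a in(.1,.6,1.1,1.57):
    for tl in(.6,.8):
        r=ori(q,tl,"bar"); 
        j=[inverse_kinematics(tcp(F([*q[:3],a],(.006,0,.186)),ori(q,tl,"bar",sg)[1]),ori(q,tl,"bar",sg)[1]) for sg in(-1,1)]; print(a,tl,[None if k is None else np.round(k,2).tolist() for k in j])
E
```

```text
scene support_left_neck 0.9 [-164.8, 80.6, 83.0]
scene support_right_neck 0.98 [-165.2, -84.3, 83.0]
scene support_right_neck 0.25 [-19.7, 55.1, 83.0]
[(0.73, [-15.3, -1.3, 285.0])]
top support_left_neck 0.74 [-166.5, 73.8, 83.0]
top support_right_neck 0.92 [-162.8, -71.6, 83.0]
[(0.61, [-25.1, 4.3, 285.0])]
[ 0.5761  0.0695 -0.0079  0.095 ] 0.21611255407333374
36.1833
0.1 0.6 [[-0.41, 0.34, 1.46, 0.54, 1.6, 1.09], [-0.42, 0.35, 1.46, 0.54, 1.6, -2.06]]
0.1 0.8 [[-0.49, 0.4, 1.49, 0.69, 1.68, 1.0], [-0.5, 0.41, 1.49, 0.68, 1.68, -2.16]]
0.6 0.6 [[-0.54, 0.41, 1.43, 0.5, 1.63, 0.96], [-0.55, 0.42, 1.43, 0.5, 1.63, -2.19]]
0.6 0.8 [[-0.61, 0.48, 1.43, 0.63, 1.73, 0.89], [-0.62, 0.49, 1.43, 0.63, 1.73, -2.26]]
1.1 0.6 [[-0.63, 0.51, 1.45, 0.47, 1.57, 0.84], [-0.63, 0.52, 1.45, 0.47, 1.57, -2.31]]
1.1 0.8 [[-0.69, 0.59, 1.42, 0.59, 1.69, 0.77], [-0.69, 0.6, 1.42, 0.58, 1.69, -2.38]]
1.57 0.6 [[-0.66, 0.62, 1.49, 0.46, 1.45, 0.75], [-0.66, 0.62, 1.49, 0.46, 1.44, -2.4]]
1.57 0.8 [[-0.72, 0.71, 1.44, 0.57, 1.59, 0.68], [-0.72, 0.72, 1.44, 0.56, 1.59, -2.47]]
```

Both supports read about -164 mm, so they are fully out, and the flap is still at about 0.1 rad. Next I grip the handle and start lowering.

```bash
cat > b.py <<'E'
from a import *
import a
Q=np.load("q2.npy"); a.OFF=np.array([0,0,-.040]); z8,r8=ori(Q,.8,"bar")
bar=lambda t:tcp(F([*Q[:3],t],(.006,0,.186)),r8)
E
python3 - <<'E'
from b import *
p=bar(.1); goto(p-.08*z8,r8); h=move_l(p,vel=.12,f_stop=8); print(h,fl(np.array(read_ee_pos())-.04*z8),read_contact_force(),read_time())
clamp(30); print(read_grip_width(),np.round(read_contact_force(),1))
if .009<read_grip_width()<.015:
    for t in(.15,.22):
        move_l(bar(t),vel=.05,f_stop=15); print(t,fl(np.array(read_ee_pos())-.04*z8),np.round(read_contact_force(),1),read_grip_width())
sh={n:snapshot(n) for n in("scene","top")}
print(fit(sh,Q),read_time())
E
```

```text
False [-14.1, -1.9, 286.0] [0.17347424 0.89124028 0.12788453] 38.45
0.010752837141774286 [-0.7 -1.7  1.3]
0.15 [-23.3, -1.5, 285.0] [0.3 0.6 2.4] 0.010757493911035547
0.22 [-36.8, -1.6, 283.1] [-1.1 -1.7  5.7] 0.010604936266505214
(array([ 0.57499661,  0.06881354, -0.01187977,  0.21530605]), np.float64(0.2565144896507263)) 40.0583
```

The grip is good and the flap follows, now at 0.215 rad. I'll continue the arc, with a gentle force-stopped finish.

```bash
python3 - <<'E'
from b import *
ok=True
for t in np.arange(.32,1.5,.1):
    if move_l(bar(t),vel=.07,f_stop=18): print("STOP",t,fl(np.array(read_ee_pos())-.04*z8),np.round(read_contact_force(),1)); ok=False; break
    f=np.array(read_contact_force()); print(round(t,2),f.round(1),round(read_grip_width(),4))
    if np.linalg.norm(f)>25: ok=False; break
print(ok,read_time())
E
```

```text
0.32 [-0.3 -2.   5.8] 0.0106
0.42 [-0.8 -2.9  3.5] 0.0113
0.52 [ 1.6 -0.5  0.4] 0.0105
0.62 [ 2.1 -0.2  0.4] 0.0104
0.72 [ 2.7 -2.   0.6] 0.0109
0.82 [ 3.7 -0.5 -0.4] 0.0108
0.92 [ 3.2 -1.9 -0.4] 0.0107
1.02 [ 4.2  1.2 -1.7] 0.0109
1.12 [ 3.5 -0.3 -0.6] 0.0108
1.22 [ 2.7 -2.3  0.2] 0.0108
1.32 [ 3.1  0.5 -1.5] 0.0107
1.42 [ 1.6 -0.4 -0.4] 0.0109
True 45.0583
```

```bash
python3 - <<'E'
from b import *
h=move_l(bar(1.52),vel=.03,f_stop=8); print(h,np.round(read_contact_force(),1))
if not h:
    h=move_l(bar(1.68),vel=.02,f_stop=8); print(h,fl(np.array(read_ee_pos())-.04*z8),np.round(read_contact_force(),1),read_time())
sh={n:snapshot(n) for n in("scene","top")}
for n,s in sh.items():
    for k in landmark_of("flap_bar",s)[:1]: print(n,round(k["p"],2),fl(at_z(s,k["location"],.106)))
print(read_time())
E
```

```text
False [ 0.8  1.  -0.8]
True [-186.8, -1.3, 104.1] [ 0.8 -1.2  4. ] 46.575
scene 0.71 [-190.4, -3.7, 106.0]
top 0.87 [-183.6, 9.0, 106.0]
46.775
```

The flap met the supports at the expected height: bar at z 104 mm, with an 8 N force change. I'll release, back off and check.

```bash
python3 - <<'E'
from b import *
open_jaws(); print(np.round(read_contact_force(),1)); e=np.array(read_ee_pos()); move_l(e-.12*z8,vel=.15)
goto(e-.2*z8-.1*x+[0,0,.1],r8); print(np.round(read_contact_force(),1),read_time())
for n in("scene","top"):
    s=snapshot(n)
    for t,zz in(("flap_bar",.106),("support_left_neck",.083),("support_right_neck",.083)):
        for k in landmark_of(t,s)[:1]: print(n,t,round(k["p"],2),fl(at_z(s,k["location"],zz)))
    for t,zz in(("disc_stack",0),("oil_bottle",0),("parts_bin",0),("bit_box",.24),("tool_case",0),("hammer",0),("wrench",0)):
        for d in landmark_of(t,s)[:1]: print(t,round(d["p"],2),np.round(at_z(s,d["location"],zz),3))
    T=trace("flap",s)[0]["pixels"].astype(np.float32)
    print([(a,round(float(np.minimum(M:=mask(s,[*Q[:3],a]),T).sum()/np.maximum(M,T).sum()),3)) for a in(1.4,1.5,1.57,1.65,1.75,2.0,2.4)])
E
```

```text
[-0.4  0.4 -0.2]
[-0.3  0.   0.1] 49.325
scene flap_bar 0.77 [-187.7, -4.5, 106.0]
scene support_left_neck 0.51 [-163.9, 85.2, 83.0]
scene support_right_neck 0.61 [-163.0, -81.7, 83.0]
disc_stack 0.5 [ 0.561 -0.043  0.   ]
oil_bottle 0.7 [0.801 0.084 0.   ]
parts_bin 0.53 [0.393 0.188 0.   ]
bit_box 0.68 [0.616 0.198 0.24 ]
tool_case 0.86 [ 0.651 -0.339  0.   ]
hammer 0.72 [ 0.345 -0.283 -0.   ]
wrench 0.75 [ 0.349 -0.462  0.   ]
[(1.4, 0.919), (1.5, 0.936), (1.57, 0.942), (1.65, 0.938), (1.75, 0.89), (2.0, 0.767), (2.4, 0.613)]
top flap_bar 0.95 [-187.6, 0.9, 106.0]
top support_left_neck 0.52 [-164.1, 78.3, 83.0]
top support_right_neck 0.66 [-151.7, -77.8, 83.0]
disc_stack 0.67 [ 0.575 -0.038  0.   ]
oil_bottle 0.82 [0.795 0.089 0.   ]
parts_bin 0.65 [0.386 0.184 0.   ]
bit_box 0.98 [0.603 0.201 0.24 ]
tool_case 0.68 [ 0.658 -0.345  0.   ]
[(1.4, 0.919), (1.5, 0.933), (1.57, 0.937), (1.65, 0.938), (1.75, 0.919), (2.0, 0.812), (2.4, 0.696)]
```

The flap is level, the supports are out, and the bystanders haven't moved.

```bash
python3 -c "
from cell import *
print(hand_in(),read_time())"
```

```text
the job is handed in; nothing more can be done
the job is handed in; nothing more can be done
```

Job handed in at about 49 s of the 64 s: both supports are pulled out to their stops, the flap was lowered in hand and rests level on them, and camera checks show the goods around and on the cabinet still in place.

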